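# Shut the centrifuge lid and start the run

## Task

The small bench centrifuge is loaded and its lid stands open: push the lid over from behind so that it comes down without slamming, press its front edge down until the catch snaps and the lid is fully shut, then press the green button all the way in to start the run and let go of it. This is all pushing and pressing with the fingers: do not grip, lift or shove the machine, do not squeeze or strain the lid, leave the red stop button unpressed, and leave the tube rack, the bottle and the balance standing where they are.

Things in the scene. Friction and masses are not known exactly. Their poses are not given: they have to be found in the camera images.
- centrifuge: Beige bench centrifuge, blue foot band, loose on four rubber feet, 4.2 kg, 240 mm deep (x), 226 wide (y), 139 high with the lid shut. Origin: centre of its underside. Its x points from its front (panel) to its back (hinge), y to its left as the robot sees it, z up. The front panel slopes 24 degrees: 125 mm high at x = -57 mm, 97 mm at x = -120 mm.
- hinge (a point): Point on the lid's hinge line, half-way along it: 98 mm behind the centrifuge's origin and 133 mm above the table. Axes as the centrifuge's; the hinge line runs along y.
- lid (a joint): Opening angle of the lid, rad: 0 fully shut, 1.57 upright; starts at 1.58 to 1.85, stop at 1.95. Damped hinge: steeper than 1.3 rad the lid stays put; pushed below 0.9 rad it sinks slowly by its weight (1 to 4 s) and rests on its spring catch at about 0.11 rad, front edge 16 mm proud. About 7 N down on the front edge then forces it past the catch; it snaps to 0 and stays.
- lid_front (a point): Point on the lid's outer face (top when shut, rear when open), on its centre line, 140 mm from the hinge line. The lid is a slab 200 mm wide, 12 mm thick, ending 155 mm from the hinge line (a 60 mm wide finger lip adds 8 mm); its outer face lies 6 mm off the plane through the hinge line. Mass about 0.2 kg. Its own z points out of the outer face, x towards the hinge, y along it.
- start (a joint): Travel of the green start button in m: 0 = out, 0.004 = fully in; spring return, about 1 N to start moving and 4 N fully in.
- start_top (a point): Centre of the top of the green start button: round cap 21 mm across standing 9 mm proud of the sloping panel, at the right-hand end as the robot sees it (75 mm from the middle). Its own z is the outward normal of the panel: the button is pressed along -z.
- stop (a joint): Travel of the red stop button in m, same kind as the green one: 0 = out, 0.004 = fully in. Not to be pressed.
- stop_top (a point): Centre of the top of the red stop button, same size, 55 mm left of the green one (20 mm right of the panel's middle).
- rack: Light blue tube rack 70 x 110 mm, 64 mm high, holding capped tubes that reach 112 mm; loose, stands beside the centrifuge. Origin: centre of its underside, z up.
- bottle: Amber reagent bottle with a black cap, 62 mm across, 145 mm high; loose, stands beside the centrifuge. Origin: centre of its underside, z up.
- balance: Blue pocket balance 115 x 95 mm with a round steel pan, 32 mm high; loose, stands near the centrifuge. Origin: centre of its underside, z up.

How it is judged:
By the outcome, as a careful person would: the job done as asked, in the order asked, and still so for the second after the job is handed in, with the robot touching nothing.
It also fails if it takes over 58 s, if anything falls off the work surface, if the arm or the gripper's body presses on something with over 40 N, if the wrist force passes 120 N, or if a joint passes its speed limit or range.

## Robot

A 7-joint arm with a two-finger parallel gripper is mounted at the origin on the work surface. World frame = base frame: x ahead of the robot, y to its left, z up, the work surface at z = 0. Lengths are in m, angles in rad, forces in N, time in s.
With the tool pointing down it reaches from about 0.425 to 0.925 m from the base axis. Payload 6.8 kg.
Tool frame: the origin (TCP) lies midway between the tips of the shut fingers; the grasp point (between the pads) lies 19 mm behind it; z points along the fingers, y is the line along which they close (so a half turn about z gives the same grasp; the last joint's range is limited). The gripper opens to 85 mm and grips with 20 to 120 N. Pads are 22 mm wide; open, the fingers measure 114 mm over their backs; the gripper's body (76 mm by 85 mm) begins 54 mm behind the grasp point. The pads swing forward as they close: fully open they stand 13 mm farther back than shut.
Start: joints at [1.018, 0.477, 0.022, 1.555, -0.011, 1.109, -0.083], TCP at [0.29, -0.609, 0.231] pointing down, gripper open.
Joint ranges: [-2.96, 2.96], [-0.34, 2.1], [-1.41, 1.46], [0.24, 2.44], [-1.37, 4.51], [0.17, 1.92], [-2.96, 2.96]. Speed limits (rad/s): [2.39, 2.39, 3.14, 3.14, 3.14, 3.14, 3.14].

## Interface

Orientations are given as a unit quaternion [w, x, y, z].
In Python, from station import * gives the robot as it stands. The module is installed in compiled form; this text tells all that it offers.
- The arm moves only by the shell command python3 -m jog 'ROWS' [OPENING] [FORCE]. ROWS is JSON, a list of rows, each an object of numbers: "x", "y", "z": the shift along the tool's x, y, z in m; "ax", "ay", "az": the turn, a rotation vector about the tool's x, y, z in rad. In form: [{"x": .., "y": .., "z": .., "ax": .., "ay": .., "az": ..}, ...]. A call has 1 to 12 rows; each row is the pose to reach, as a shift and turn from the pose commanded when the call began, along the tool's axes at that moment; what a row does not reach only later rows make up. A row lasts 1/10 s, in which the tool goes at most 50 mm and 8.59 degrees, less where a joint would pass 70% of its speed; a pose out of reach is approached as far as the arm can. A call with a gripper value outside its range is refused whole. OPENING is the opening, from 0 (shut) to 1 (fully open), set as the call begins (- or left out, the last holds). The fingers move at their own pace and stop on an object; FORCE is the grip in N (left out, the last holds). Time passes only in rows, so rows that repeat a pose let the fingers close. It gives the time, the measured TCP pose, the force, the opening and the grip force at its end, in the units of the state.
- get_obs(): the state, without advancing time (a new reading comes with each control period).
- read_camera(name): name is "side" or "top" or "wrist"; returns the picture (384x512x3 uint8, red, green, blue); there is no depth.
- camera_params(name): a dict with "K" (3x3 intrinsics, pixels), "D" ([k1, k2, p1, p2, k3] as OpenCV has them; the pictures are not rectified), "origin" and "attitude" of the camera in the world. Camera axes: x right, y up, looking along -z (the intrinsics and any distortion apply to the point x, -y, -z); pixel columns grow to the right and rows downward; lengths in m; the calibration is good to about 2 mm. A picture is of the moment at which its call begins: read the wrist's pose just before it. camera_params takes no time and is no camera call; for the wrist camera it gives the pose at the moment of the call.
- hand_in(): hands the job in; it is judged then, once.
The state is a dict: "t": time; "q": joint angles; "joint_vel": joint speeds; "joint_torque": joint torques, N m; "eef_pos": TCP position; "tool_rot": TCP orientation; "contact_force": force on the tool from outside, world axes, zero at the start; "torque": the same for the moment, N m; "gripper_width": opening from 0.0 (shut) to 1.0 (fully open); "grasp_force": force on a finger pad.
Only numpy, scipy, OpenCV 4.12 (cv2) and the standard library are available. Lean on these libraries where they do the work, as an engineer would, in place of code of your own. Each camera call takes 0.05 s, during which the arm holds its last target. There are 200 camera calls.

## Working session

There is one attempt and no reset: what is moved stays moved. The work goes in short steps, Python scripts to look and compute and a shell command to move; the robot and the scene stay as the last step left them, time stands still between calls to the robot, and variables do not carry over. Pictures are saved under pics/ and viewed, at most 10 in all, crops included, and the job is handed in when it is done.

```bash
mkdir -p pics; python3 - <<'E'
from station import *
import cv2
for n in ("side","top"):
    im=read_camera(n); cv2.imwrite(f"pics/{n}0.png",cv2.resize(im[:,:,::-1],(800,600),interpolation=cv2.INTER_CUBIC))
    p=camera_params(n); print(n,p)
print(get_obs())
E
```

```text
side {'K': array([[357.33389571,   0.        , 248.23999889],
       [  0.        , 357.33389571, 189.89742021],
       [  0.        ,   0.        ,   1.        ]]), 'D': array([-0.074519,  0.      ,  0.      ,  0.      ,  0.      ]), 'origin': array([0.65470875, 0.64869782, 0.54050621]), 'attitude': array([0.0642711 , 0.04305445, 0.48168288, 0.87292448])}
top {'K': array([[363.99348433,   0.        , 254.15319443],
       [  0.        , 363.99348433, 186.14487656],
       [  0.        ,   0.        ,   1.        ]]), 'D': array([0.03792885, 0.        , 0.        , 0.        , 0.        ]), 'origin': array([0.37106003, 0.01888345, 0.85419584]), 'attitude': array([-0.69240726, -0.08197528,  0.08242497,  0.71208031])}
{'t': 0.1, 'q': array([ 1.01789429,  0.47772237,  0.02232959,  1.55636207, -0.01148846,
        1.10930301, -0.0831186 ]), 'joint_vel': array([ 0.00045707, -0.00332922,  0.00110153, -0.00289785,  0.00230391,
        0.0012053 ,  0.0011096 ]), 'joint_torque': array([ 3.91117675e-03, -5.97768867e+01,  1.61395703e+00, -2.81954134e+01,
        1.29244136e-02,  5.16170127e-03, -3.43508987e-05]), 'eef_pos': array([ 0.29019901, -0.60883377,  0.23041538]), 'tool_rot': array([-7.96634948e-04,  9.75368331e-01,  2.20580880e-01, -2.44697281e-04]), 'contact_force': array([-0.00372685, -0.09011061, -0.33086975]), 'torque': array([0.02596311, 0.06407653, 0.02463495]), 'grasp_force': 0.0, 'gripper_width': 1.0042012152494078}
```

View pics/side0.png

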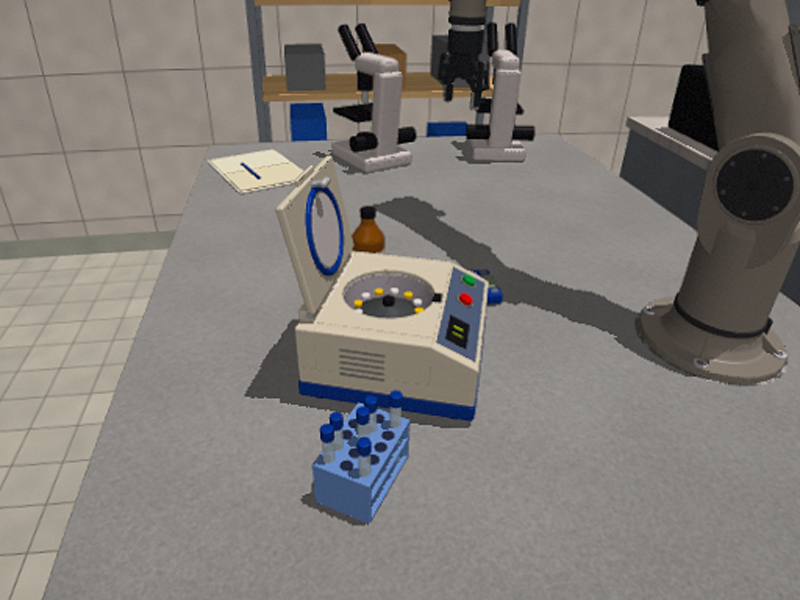

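View pics/top0.png

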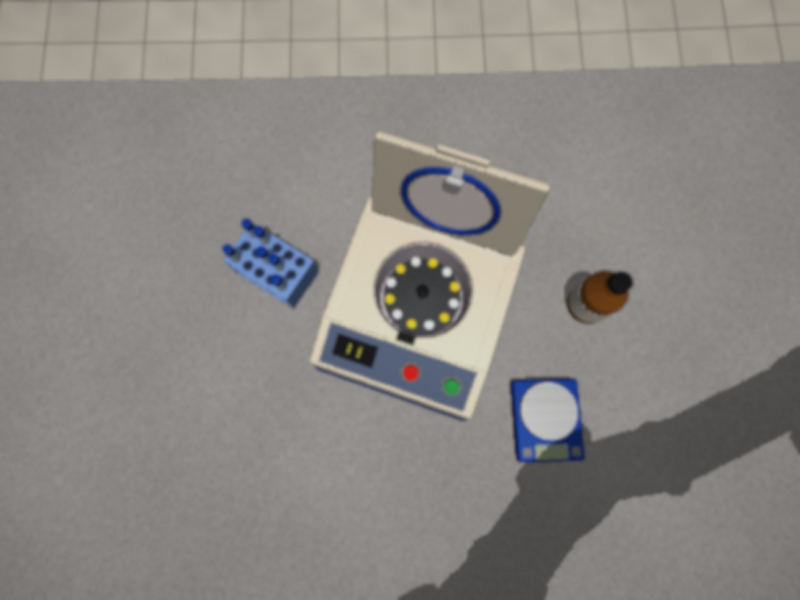

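```bash
cat > h.py <<'E'
import numpy as np,cv2
from station import *
from scipy.spatial.transform import Rotation as R
def rot(q): return R.from_quat(np.roll(q,-1))
def proj(P,c):
    X=rot(c["attitude"]).inv().apply(np.atleast_2d(P)-c["origin"])*[1,-1,-1]
    return cv2.projectPoints(X,np.zeros(3),np.zeros(3),c["K"],c["D"])[0][:,0]
def lidp(r,y,o,th): return [0.098-r*np.cos(th)+o*np.sin(th),y,0.133+r*np.sin(th)+o*np.cos(th)]
a=np.radians(24)
def btn(y,s,h=.009): return [-.0885+s*np.cos(a)-h*np.sin(a),y,.111+s*np.sin(a)+h*np.cos(a)]
def world(P,p): return R.from_euler("z",p[2]).apply(np.atleast_2d(P))+[p[0],p[1],0]
E
python3 - <<'E'
import cv2,numpy as np
s=cv2.imread("pics/side0.png")[140:440,260:520]; t=cv2.imread("pics/top0.png")[120:430,300:560]
s=cv2.resize(s,(390,450),interpolation=3);t=cv2.resize(t,(390,465),interpolation=3)
o=np.zeros((465,790,3),np.uint8);o[:450,:390]=s;o[:,400:]=t
cv2.imwrite("pics/crop.png",o)
E
```

```text
(no output)
```

View pics/crop.png

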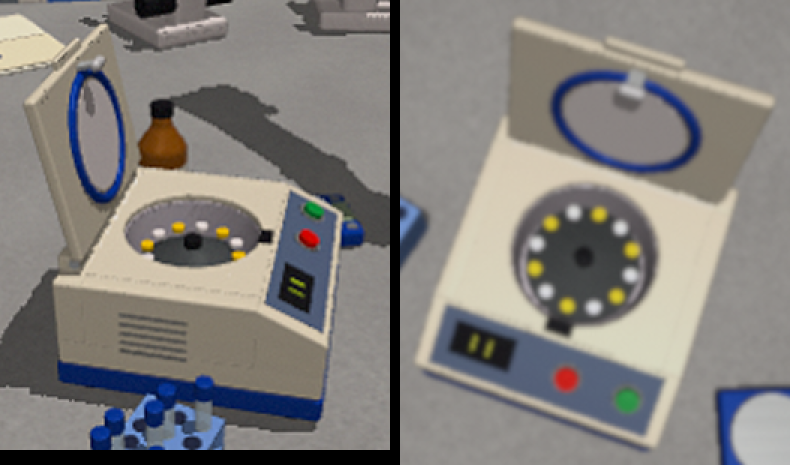

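```bash
cat > fit.py <<'E'
from h import *
from scipy.optimize import least_squares
S=lambda u,v:((u/1.5+260+.5)*.64-.5,(v/1.5+140+.5)*.64-.5)
T=lambda u,v:(((u-400)/1.5+300+.5)*.64-.5,(v/1.5+120+.5)*.64-.5)
cs,ct=camera_params("side"),camera_params("top")
def pts(p):
    th,s=p[3],p[4]
    g,r=btn(-.075,s,.007),btn(-.02,s,.007)
    return (world([g,r,lidp(.155,.1,.006,th),lidp(.155,.1,-.006,th),lidp(.155,-.1,0,th),[-.12,.113,0.003],[.12,.113,0.003],[-.12,.113,.097],[-.057,.113,.125],[.12,.113,.125]],p),
            world([g,r,lidp(.155,.1,0.0,th),lidp(.155,-.1,0,th),[-.12,.113,.097],[-.12,-.113,.097]],p))
zs=np.array([S(*q) for q in [(315,209),(310,238),(28,104),(40,98),(105,27),(320,416),(60,380),(326,333),(267,305),(62,280)]])
zt=np.array([T(*q) for q in [(628,400),(566,379),(513,22),(772,100),(417,368),(655,443)]])
def f(p):
    A,B=pts(p); return np.r_[(proj(A,cs)-zs).ravel(),(proj(B,ct)-zt).ravel()]
r=least_squares(f,[.6,0,-.2,1.7,0],loss="soft_l1")
p=r.x; print("x y yaw th s",p.round(4)); print(f(p).reshape(-1,2).round(1).tolist())
A,_=pts(p); print("green",world(btn(-.075,p[4]),p).round(4),"hinge",world([.098,0,.133],p).round(4),"lid_front",world(lidp(.14,0,.006,p[3]),p).round(4))
np.save("p.npy",p)
E
python3 fit.py
```

```text
x y yaw th s [ 5.2840e-01 -1.2500e-02 -3.4340e-01  1.7575e+00 -1.0000e-03]
[[-0.7, -0.6], [-0.2, -0.8], [-1.4, -1.1], [-0.5, 0.8], [-0.5, -2.5], [-0.6, 3.9], [0.3, 3.4], [1.5, 4.5], [-4.7, 1.0], [-5.0, 0.7], [0.9, 1.1], [1.1, 1.4], [-1.8, 0.9], [1.1, 1.2], [-0.8, -0.2], [2.5, 2.6]]
green [[ 0.4155 -0.0518  0.1188]] hinge [[ 0.6207 -0.0455  0.133 ]] lid_front [[ 0.6507 -0.0562  0.2695]]
```

```bash
cat >> fit.py <<'E'
w=np.ones(16);w[[5,6,8,9]]=0
for wf in (1,0):
    w[[7,14,15]]=wf
    g=lambda p:f(p)*np.repeat(w,2)
    q=least_squares(g,p,loss="soft_l1").x; print(q.round(4)); print(g(q).reshape(-1,2).round(1).tolist())
    print("green",world(btn(-.075,q[4]),q).round(4),"hinge",world([.098,0,.133],q).round(4),"lid_front",world(lidp(.14,0,.006,q[3]),q).round(4))
    if wf: np.save("p.npy",q)
c=camera_params("wrist"); o=get_obs(); M=rot(o["tool_rot"])
print("wrist cam in tool:",M.inv().apply(c["origin"]-o["eef_pos"]).round(3),(M.inv()*rot(c["attitude"])).as_matrix().round(2).tolist()); print(M.as_matrix().round(3))
E
python3 fit.py
```

```text
x y yaw th s [ 5.2840e-01 -1.2500e-02 -3.4340e-01  1.7575e+00 -1.0000e-03]
[[-0.7, -0.6], [-0.2, -0.8], [-1.4, -1.1], [-0.5, 0.8], [-0.5, -2.5], [-0.6, 3.9], [0.3, 3.4], [1.5, 4.5], [-4.7, 1.0], [-5.0, 0.7], [0.9, 1.1], [1.1, 1.4], [-1.8, 0.9], [1.1, 1.2], [-0.8, -0.2], [2.5, 2.6]]
green [[ 0.4155 -0.0518  0.1188]] hinge [[ 0.6207 -0.0455  0.133 ]] lid_front [[ 0.6507 -0.0562  0.2695]]
[ 0.5314 -0.012  -0.3424  1.7371 -0.0033]
[[-1.0, 0.0], [-0.5, -0.2], [-1.5, -1.1], [-0.5, 0.9], [-0.6, -2.5], [-0.0, 0.0], [-0.0, 0.0], [0.1, 4.8], [-0.0, 0.0], [-0.0, 0.0], [0.3, 0.6], [0.5, 1.0], [-2.8, 0.8], [0.2, 1.0], [-1.0, -1.6], [2.2, 1.0]]
green [[ 0.4165 -0.0506  0.1179]] hinge [[ 0.6237 -0.0449  0.133 ]] lid_front [[ 0.6511 -0.0546  0.2701]]
[ 5.2910e-01 -1.0800e-02 -3.4870e-01  1.7543e+00 -4.0000e-04]
[[-0.8, -0.2], [-0.5, -0.4], [-1.7, -1.0], [-0.7, 1.0], [-0.3, -2.3], [-0.0, 0.0], [-0.0, 0.0], [0.0, 0.0], [-0.0, 0.0], [-0.0, 0.0], [-0.2, 0.6], [0.1, 0.8], [-2.4, 0.6], [0.4, 1.5], [-0.0, -0.0], [0.0, 0.0]]
green [[ 0.4165 -0.0497  0.1191]] hinge [[ 0.6212 -0.0443  0.133 ]] lid_front [[ 0.6507 -0.0551  0.2696]]
wrist cam in tool: [ 0.067 -0.001 -0.142] [[0.0, 0.96, 0.26], [1.0, -0.0, -0.0], [-0.0, 0.26, -0.96]]
[[ 0.903  0.43  -0.001]
 [ 0.43  -0.903  0.001]
 [-0.    -0.002 -1.   ]]
```

```bash
python3 -m jog '[{"z":-0.045},{"z":-0.09},{"x":0.02,"y":-0.01,"z":-0.13},{"x":0.06,"y":-0.03,"z":-0.13,"az":-0.1},{"x":0.1,"y":-0.05,"z":-0.13,"az":-0.2},{"x":0.14,"y":-0.07,"z":-0.13,"az":-0.3},{"x":0.18,"y":-0.09,"z":-0.13,"az":-0.4},{"x":0.22,"y":-0.11,"z":-0.13,"az":-0.5},{"x":0.26,"y":-0.13,"z":-0.13,"az":-0.6},{"x":0.3,"y":-0.15,"z":-0.13,"az":-0.7},{"x":0.34,"y":-0.17,"z":-0.13,"az":-0.78},{"x":0.38,"y":-0.19,"z":-0.13,"az":-0.78}]' 0 20
python3 -c "
from h import *
o=get_obs();M=rot(o['tool_rot'])
print(M.as_matrix().round(3)); print('shift in tool axes to behind lid, z .36:',M.inv().apply(world([.19,0,.36],np.load('p.npy'))-o['eef_pos']).round(4))"
```

```text
[[ 0.903  0.43  -0.001]
 [ 0.43  -0.903  0.001]
 [-0.    -0.002 -1.   ]]
shift in tool axes to behind lid, z .36: [[ 0.6086 -0.3006 -0.1292]]validation failed for argument at $[0]...
```

```bash
python3 -m jog '[{"x":0,"y":0,"z":-0.045,"ax":0,"ay":0,"az":0},{"x":0,"y":0,"z":-0.09,"ax":0,"ay":0,"az":0},{"x":0.02,"y":-0.01,"z":-0.13,"ax":0,"ay":0,"az":0},{"x":0.06,"y":-0.03,"z":-0.13,"ax":0,"ay":0,"az":-0.1},{"x":0.1,"y":-0.05,"z":-0.13,"ax":0,"ay":0,"az":-0.2},{"x":0.14,"y":-0.07,"z":-0.13,"ax":0,"ay":0,"az":-0.3},{"x":0.18,"y":-0.09,"z":-0.13,"ax":0,"ay":0,"az":-0.4},{"x":0.22,"y":-0.11,"z":-0.13,"ax":0,"ay":0,"az":-0.5},{"x":0.26,"y":-0.13,"z":-0.13,"ax":0,"ay":0,"az":-0.6},{"x":0.3,"y":-0.15,"z":-0.13,"ax":0,"ay":0,"az":-0.7},{"x":0.34,"y":-0.17,"z":-0.13,"ax":0,"ay":0,"az":-0.78},{"x":0.38,"y":-0.19,"z":-0.13,"ax":0,"ay":0,"az":-0.78}]' 0 20
python3 -c "
from h import *
o=get_obs();M=rot(o['tool_rot'])
print(M.as_matrix().round(3)); print('shift in tool axes to behind lid, z .36:',M.inv().apply(world([.19,0,.36],np.load('p.npy'))-o['eef_pos']).round(4))"
```

```text
t: 1.3
eef_pos: [0.5523, -0.2728, 0.3609]
tool_rot: [-0.0, 0.818, 0.576, -0.0]
contact_force: [0.4, 0.2, 0.9]
gripper_width: -0.002
grasp_force: 0.0
[[ 0.337  0.941 -0.001]
 [ 0.941 -0.337  0.   ]
 [-0.    -0.001 -1.   ]]
shift in tool axes to behind lid, z .36: [[0.2388 0.0823 0.0009]]
```

```bash
python3 -m jog '[{"x":0.03,"y":0.03,"z":0,"ax":0,"ay":0,"az":0},{"x":0.06,"y":0.06,"z":0,"ax":0,"ay":0,"az":0},{"x":0.1,"y":0.08,"z":0,"ax":0,"ay":0,"az":0},{"x":0.14,"y":0.085,"z":0,"ax":0,"ay":0,"az":0},{"x":0.18,"y":0.085,"z":0,"ax":0,"ay":0,"az":0},{"x":0.22,"y":0.085,"z":0,"ax":0,"ay":0,"az":0},{"x":0.239,"y":0.085,"z":0.02,"ax":0,"ay":0,"az":0},{"x":0.239,"y":0.085,"z":0.05,"ax":0,"ay":0,"az":0},{"x":0.239,"y":0.085,"z":0.08,"ax":0,"ay":0,"az":0},{"x":0.239,"y":0.085,"z":0.1,"ax":0,"ay":0,"az":0},{"x":0.239,"y":0.085,"z":0.11,"ax":0,"ay":0,"az":0},{"x":0.239,"y":0.085,"z":0.11,"ax":0,"ay":0,"az":0}]'
python3 -c "
from h import *
cv2.imwrite('pics/s1.png',cv2.resize(read_camera('side')[20:290,140:360,::-1],(660,600*810//810),interpolation=3))
o=get_obs();p=np.load('p.npy');print(R.from_euler('z',-p[2]).apply(o['eef_pos']-[p[0],p[1],0]).round(4),o['contact_force'].round(2))"
```

```text
t: 2.5
eef_pos: [0.7118, -0.0785, 0.2494]
tool_rot: [-0.001, 0.818, 0.575, -0.001]
contact_force: [-0.7, -0.2, 0.3]
gripper_width: 0.001
grasp_force: 0.0
[ 0.1931 -0.0017  0.2511] [-0.02  0.24  0.6 ]
```

View pics/s1.png

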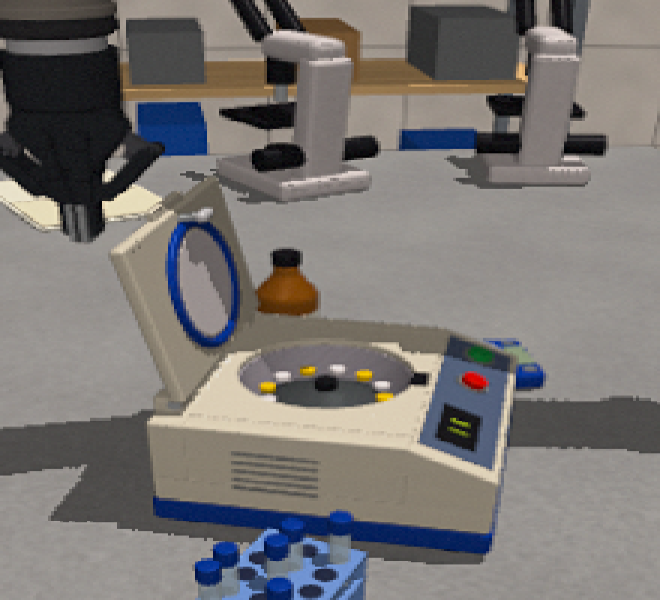

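```bash
python3 -m jog '[{"x":0,"y":-0.01,"z":-0.02,"ax":0,"ay":0,"az":0},{"x":0,"y":-0.025,"z":-0.02,"ax":0,"ay":0,"az":0},{"x":0,"y":-0.04,"z":-0.02,"ax":0,"ay":0,"az":0},{"x":0,"y":-0.045,"z":-0.02,"ax":0,"ay":0,"az":0},{"x":0,"y":-0.05,"z":-0.021,"ax":0,"ay":0,"az":0},{"x":0,"y":-0.055,"z":-0.022,"ax":0,"ay":0,"az":0},{"x":0,"y":-0.06,"z":-0.023,"ax":0,"ay":0,"az":0},{"x":0,"y":-0.065,"z":-0.023,"ax":0,"ay":0,"az":0},{"x":0,"y":-0.07,"z":-0.023,"ax":0,"ay":0,"az":0},{"x":0,"y":-0.075,"z":-0.023,"ax":0,"ay":0,"az":0},{"x":0,"y":-0.08,"z":-0.023,"ax":0,"ay":0,"az":0},{"x":0,"y":-0.085,"z":-0.023,"ax":0,"ay":0,"az":0}]'
python3 -c "
from h import *
cv2.imwrite('pics/s2.png',cv2.resize(read_camera('side')[20:290,140:360,::-1],(660,600*810//810),interpolation=3))
o=get_obs();p=np.load('p.npy');print(R.from_euler('z',-p[2]).apply(o['eef_pos']-[p[0],p[1],0]).round(4),o['contact_force'].round(2))"
```

```text
t: 3.75
eef_pos: [0.6323, -0.0493, 0.2741]
tool_rot: [-0.0, 0.818, 0.575, -0.0]
contact_force: [1.1, -0.1, 0.1]
gripper_width: -0.0
grasp_force: 0.4
[ 0.1068 -0.0011  0.2742] [-0.02 -0.91  0.15]
```

View pics/s2.png

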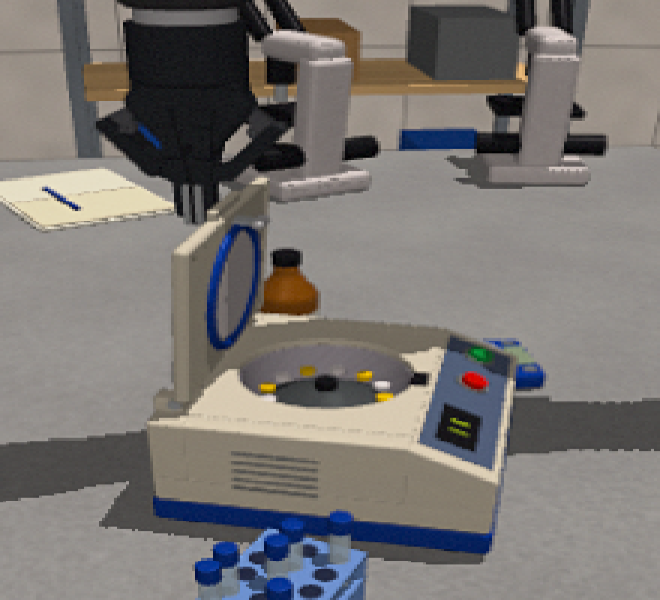

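```bash
python3 -m jog '[{"x":0,"y":-0.007,"z":0,"ax":0,"ay":0,"az":0},{"x":0,"y":-0.014,"z":0.001,"ax":0,"ay":0,"az":0},{"x":0,"y":-0.021,"z":0.003,"ax":0,"ay":0,"az":0},{"x":0,"y":-0.028,"z":0.005,"ax":0,"ay":0,"az":0},{"x":0,"y":-0.035,"z":0.007,"ax":0,"ay":0,"az":0},{"x":0,"y":-0.042,"z":0.01,"ax":0,"ay":0,"az":0},{"x":0,"y":-0.049,"z":0.013,"ax":0,"ay":0,"az":0},{"x":0,"y":-0.055,"z":0.016,"ax":0,"ay":0,"az":0},{"x":0,"y":-0.061,"z":0.019,"ax":0,"ay":0,"az":0},{"x":0,"y":-0.067,"z":0.022,"ax":0,"ay":0,"az":0},{"x":0,"y":-0.073,"z":0.025,"ax":0,"ay":0,"az":0},{"x":0,"y":-0.079,"z":0.029,"ax":0,"ay":0,"az":0}]'
python3 -m jog '[{"x":0,"y":-0.005,"z":0.004,"ax":0,"ay":0,"az":0},{"x":0,"y":-0.01,"z":0.008,"ax":0,"ay":0,"az":0},{"x":0,"y":-0.015,"z":0.012,"ax":0,"ay":0,"az":0},{"x":0,"y":-0.02,"z":0.016,"ax":0,"ay":0,"az":0}]'
python3 -c "
from h import *
cv2.imwrite('pics/s3.png',cv2.resize(read_camera('side')[20:290,140:360,::-1],(660,600*810//810),interpolation=3))
o=get_obs();p=np.load('p.npy');print(R.from_euler('z',-p[2]).apply(o['eef_pos']-[p[0],p[1],0]).round(4),o['contact_force'].round(2))"
```

```text
t: 5.0
eef_pos: [0.5581, -0.0226, 0.2451]
tool_rot: [0.0, 0.818, 0.575, 0.0]
contact_force: [1.0, -0.8, 0.1]
gripper_width: 0.002
grasp_force: 0.2
t: 5.4
eef_pos: [0.5392, -0.0158, 0.2289]
tool_rot: [-0.0, 0.818, 0.575, -0.0]
contact_force: [0.3, -0.6, 0.8]
gripper_width: -0.001
grasp_force: 0.1
[ 0.0076 -0.001   0.2282] [-1.94  0.84 -0.37]
```

View pics/s3.png

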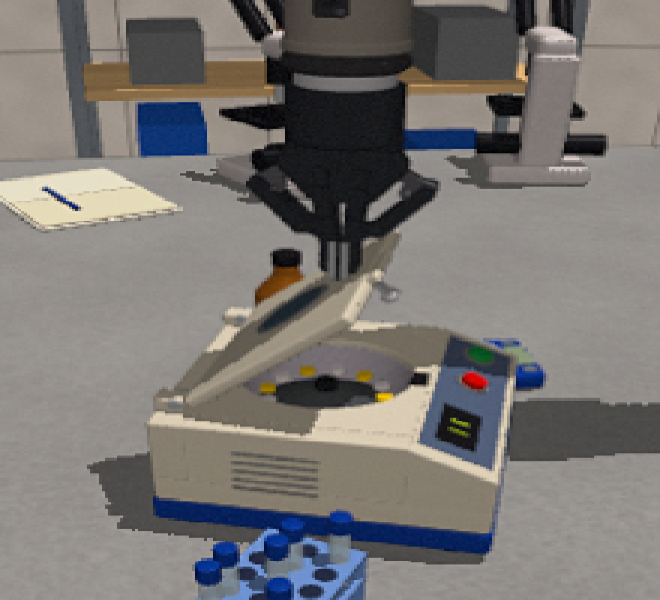

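```bash
python3 -m jog '[{"x":0,"y":0,"z":-0.03,"ax":0,"ay":0,"az":0},{"x":0,"y":0,"z":-0.06,"ax":0,"ay":0,"az":0},{"x":0,"y":-0.02,"z":-0.06,"ax":0,"ay":0,"az":0},{"x":0,"y":-0.04,"z":-0.06,"ax":0,"ay":0,"az":0},{"x":0,"y":-0.054,"z":-0.06,"ax":0,"ay":0,"az":0},{"x":0,"y":-0.054,"z":-0.06,"ax":0,"ay":0,"az":0},{"x":0,"y":-0.054,"z":-0.06,"ax":0,"ay":0,"az":0},{"x":0,"y":-0.054,"z":-0.06,"ax":0,"ay":0,"az":0},{"x":0,"y":-0.054,"z":-0.06,"ax":0,"ay":0,"az":0},{"x":0,"y":-0.054,"z":-0.06,"ax":0,"ay":0,"az":0},{"x":0,"y":-0.054,"z":-0.06,"ax":0,"ay":0,"az":0},{"x":0,"y":-0.054,"z":-0.06,"ax":0,"ay":0,"az":0}]'
for i in 1 2; do python3 -m jog '[{"x":0,"y":0,"z":0,"ax":0,"ay":0,"az":0},{"x":0,"y":0,"z":0,"ax":0,"ay":0,"az":0},{"x":0,"y":0,"z":0,"ax":0,"ay":0,"az":0},{"x":0,"y":0,"z":0,"ax":0,"ay":0,"az":0},{"x":0,"y":0,"z":0,"ax":0,"ay":0,"az":0},{"x":0,"y":0,"z":0,"ax":0,"ay":0,"az":0},{"x":0,"y":0,"z":0,"ax":0,"ay":0,"az":0},{"x":0,"y":0,"z":0,"ax":0,"ay":0,"az":0},{"x":0,"y":0,"z":0,"ax":0,"ay":0,"az":0},{"x":0,"y":0,"z":0,"ax":0,"ay":0,"az":0}]' >/dev/null; done
python3 -c "
from h import *
cv2.imwrite('pics/s4.png',cv2.resize(read_camera('side')[20:290,140:360,::-1],(660,600*810//810),interpolation=3))
o=get_obs();p=np.load('p.npy');print(o['t'],R.from_euler('z',-p[2]).apply(o['eef_pos']-[p[0],p[1],0]).round(4),o['contact_force'].round(2))"
```

```text
t: 6.65
eef_pos: [0.4889, 0.0024, 0.2892]
tool_rot: [-0.0, 0.818, 0.575, -0.0]
contact_force: [0.1, -0.8, -0.1]
gripper_width: 0.006
grasp_force: 0.0
8.7 [-0.0449 -0.0007  0.2893] [ 0.09  0.9  -0.24]
```

View pics/s4.png

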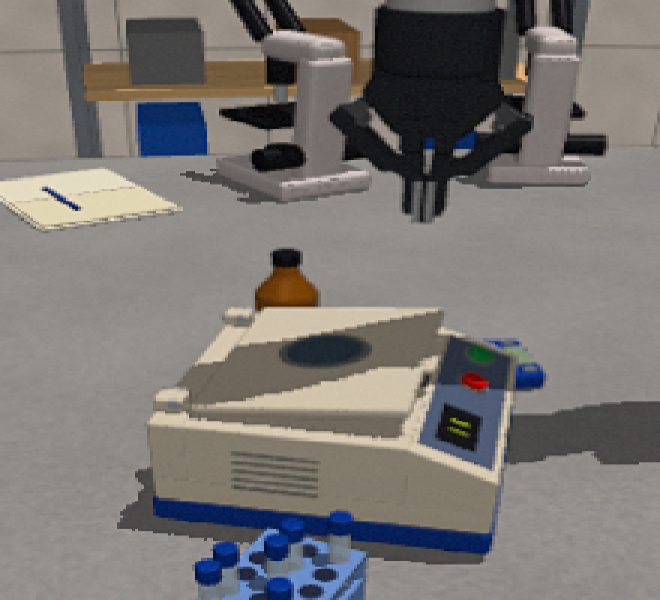

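```bash
python3 -m jog '[{"x":0,"y":0,"z":0.03,"ax":0,"ay":0,"az":0},{"x":0,"y":-0.001,"z":0.06,"ax":0,"ay":0,"az":0},{"x":0,"y":-0.002,"z":0.09,"ax":0,"ay":0,"az":0},{"x":0,"y":-0.002,"z":0.11,"ax":0,"ay":0,"az":0},{"x":0,"y":-0.002,"z":0.12,"ax":0,"ay":0,"az":0},{"x":0,"y":-0.002,"z":0.125,"ax":0,"ay":0,"az":0},{"x":0,"y":-0.002,"z":0.128,"ax":0,"ay":0,"az":0},{"x":0,"y":-0.002,"z":0.131,"ax":0,"ay":0,"az":0},{"x":0,"y":-0.002,"z":0.133,"ax":0,"ay":0,"az":0},{"x":0,"y":-0.002,"z":0.135,"ax":0,"ay":0,"az":0},{"x":0,"y":-0.002,"z":0.137,"ax":0,"ay":0,"az":0}]'
python3 -m jog '[{"x":0,"y":0,"z":0.001,"ax":0,"ay":0,"az":0},{"x":0,"y":0,"z":0.002,"ax":0,"ay":0,"az":0},{"x":0,"y":0,"z":0.002,"ax":0,"ay":0,"az":0}]'
```

```text
t: 9.8
eef_pos: [0.4872, 0.0032, 0.153]
tool_rot: [0.0, 0.818, 0.575, 0.0]
contact_force: [-2.0, 0.5, 4.6]
gripper_width: -0.003
grasp_force: 2.3
t: 10.1
eef_pos: [0.4869, 0.0033, 0.1503]
tool_rot: [-0.0, 0.818, 0.575, 0.0]
contact_force: [-0.9, 0.6, 1.5]
gripper_width: 0.002
grasp_force: 0.8
```

```bash
for i in 1 2 3; do python3 -m jog '[{"x":0,"y":0,"z":0.001,"ax":0,"ay":0,"az":0},{"x":0,"y":0,"z":0.002,"ax":0,"ay":0,"az":0},{"x":0,"y":0,"z":0.003,"ax":0,"ay":0,"az":0},{"x":0,"y":0,"z":0.003,"ax":0,"ay":0,"az":0}]' | grep -E "eef|contact"; done
```

```text
eef_pos: [0.4869, 0.0029, 0.147]
contact_force: [0.5, 1.0, 0.1]
eef_pos: [0.4869, 0.0031, 0.1441]
contact_force: [0.3, -0.1, 0.7]
eef_pos: [0.4868, 0.0031, 0.1411]
contact_force: [0.5, -0.0, 0.5]
```

```bash
for i in 1 2; do python3 -m jog '[{"x":0,"y":0,"z":0.001,"ax":0,"ay":0,"az":0},{"x":0,"y":0,"z":0.0015,"ax":0,"ay":0,"az":0},{"x":0,"y":0,"z":0.0015,"ax":0,"ay":0,"az":0}]' | grep -E "eef|contact"; done
python3 -c "
from h import *
cv2.imwrite('pics/s5.png',cv2.resize(read_camera('side')[20:290,140:360,::-1],(660,600*810//810),interpolation=3))
c=camera_params('wrist');im=read_camera('wrist');cv2.imwrite('pics/w5.png',im[:,:,::-1])"
```

```text
eef_pos: [0.4869, 0.0031, 0.1397]
contact_force: [-0.3, 0.0, -0.6]
eef_pos: [0.4871, 0.0031, 0.1389]
contact_force: [-1.8, -0.2, 7.4]
```

View pics/s5.png

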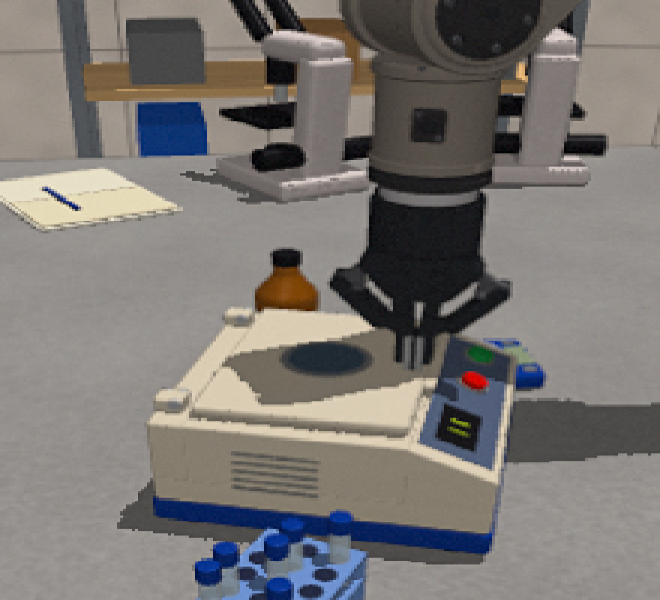

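```bash
python3 -m jog '[{"x":0,"y":0,"z":-0.02,"ax":0,"ay":0,"az":0},{"x":0,"y":0,"z":-0.05,"ax":0,"ay":0,"az":0},{"x":-0.015,"y":-0.015,"z":-0.07,"ax":0,"ay":0,"az":0},{"x":-0.03,"y":-0.03,"z":-0.07,"ax":-0.08,"ay":0,"az":0},{"x":-0.045,"y":-0.045,"z":-0.07,"ax":-0.16,"ay":0,"az":0},{"x":-0.06,"y":-0.055,"z":-0.07,"ax":-0.24,"ay":0,"az":0},{"x":-0.074,"y":-0.064,"z":-0.07,"ax":-0.32,"ay":0,"az":0},{"x":-0.074,"y":-0.064,"z":-0.06,"ax":-0.419,"ay":0,"az":0},{"x":-0.074,"y":-0.064,"z":-0.04,"ax":-0.419,"ay":0,"az":0},{"x":-0.074,"y":-0.064,"z":-0.03,"ax":-0.419,"ay":0,"az":0},{"x":-0.074,"y":-0.064,"z":-0.016,"ax":-0.419,"ay":0,"az":0},{"x":-0.074,"y":-0.064,"z":-0.016,"ax":-0.419,"ay":0,"az":0}]'
python3 -c "
from h import *
p=np.load('p.npy');o=get_obs();M=rot(o['tool_rot'])
print('machine tcp',R.from_euler('z',-p[2]).apply(o['eef_pos']-[p[0],p[1],0]).round(4),'tool z in machine',R.from_euler('z',-p[2]).apply(M.as_matrix()[:,2]).round(3), o['q'].round(2))
c=camera_params('wrist');im=read_camera('wrist')
g=world(btn(-.075,p[4]),p)
print('to green in tool',M.inv().apply(g-o['eef_pos']).round(4), 'px green, red, tcp',proj(np.r_[g,world(btn(-.02,p[4]),p),[o['eef_pos']]],c).round(0).tolist())
s=read_camera('side')[20:290,140:360]
w=np.zeros((450,800,3),np.uint8);w[:384-9,:500]=cv2.resize(im,(500,375));w[:368,500:]=cv2.resize(s,(300,368))
cv2.imwrite('pics/w6.png',w[:,:,::-1])"
```

```text
t: 13.2
eef_pos: [0.4029, -0.0482, 0.1589]
tool_rot: [0.169, 0.801, 0.565, 0.104]
contact_force: [0.2, -0.1, -1.9]
gripper_width: -0.002
grasp_force: 0.0
machine tcp [-0.1088 -0.0773  0.1589] tool z in machine [ 0.388 -0.024 -0.922] [ 1.1   0.08 -1.29  2.44  0.72  0.44 -1.14]
to green in tool [[ 0.0033 -0.0033  0.043 ]] px green, red, tcp [[250.0, 209.0], [250.0, 131.0], [255.0, 240.0]]
```

View pics/w6.png

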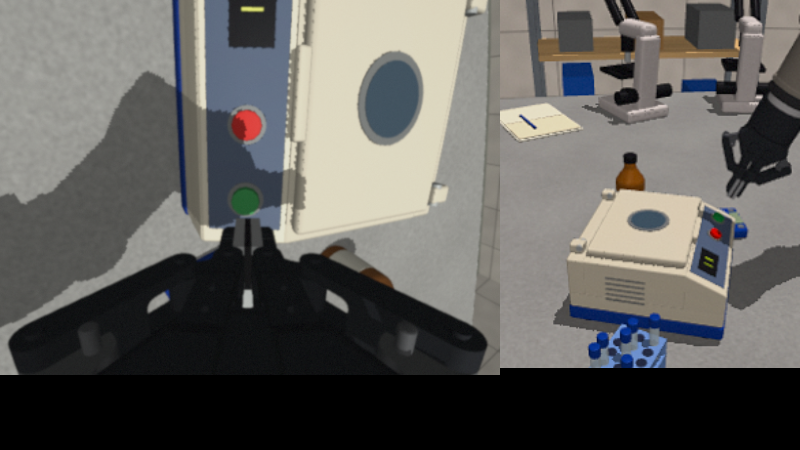

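```bash
python3 -m jog '[{"x":0,"y":0,"z":0,"ax":0.06,"ay":0,"az":0},{"x":0.002,"y":0,"z":0,"ax":0.12,"ay":0,"az":0},{"x":0.004,"y":0,"z":0,"ax":0.17,"ay":0,"az":0},{"x":0.004,"y":0,"z":0,"ax":0.17,"ay":0,"az":0}]'
cat > chk.py <<'E'
from h import *
p=np.load('p.npy');o=get_obs();M=rot(o['tool_rot']);g=world(np.add(btn(-.075,p[4]),[0,.0025,0]),p)
print('machine tcp',R.from_euler('z',-p[2]).apply(o['eef_pos']-[p[0],p[1],0]).round(4),'tool z in machine',R.from_euler('z',-p[2]).apply(M.as_matrix()[:,2]).round(3), o['q'].round(3))
print('to green in tool',M.inv().apply(g-o['eef_pos']).round(4),o['contact_force'].round(1))
E
python3 chk.py
```

```text
t: 13.7
eef_pos: [0.4056, -0.0439, 0.1591]
tool_rot: [0.098, 0.813, 0.571, 0.056]
contact_force: [0.5, 0.1, -0.4]
gripper_width: 0.003
grasp_force: 0.0
machine tcp [-0.1077 -0.0723  0.1591] tool z in machine [ 0.224 -0.021 -0.974] [ 1.091  0.207 -1.295  2.317  0.562  0.653 -0.957]
to green in tool [[0.0007 0.003  0.0429]] [ 0.5  0.1 -0.4]
```

```bash
python3 -m jog '[{"x":0.001,"y":0.001,"z":0.012,"ax":0,"ay":0,"az":0},{"x":0.001,"y":0.002,"z":0.022,"ax":0,"ay":0,"az":0},{"x":0.001,"y":0.002,"z":0.03,"ax":0,"ay":0,"az":0},{"x":0.001,"y":0.002,"z":0.034,"ax":0,"ay":0,"az":0},{"x":0.001,"y":0.002,"z":0.034,"ax":0,"ay":0,"az":0}]' | grep -E "eef|contact"
python3 chk.py
python3 -m jog '[{"x":0,"y":0,"z":0.002,"ax":0,"ay":0,"az":0},{"x":0,"y":0.001,"z":0.004,"ax":0,"ay":0,"az":0},{"x":0,"y":0.001,"z":0.004,"ax":0,"ay":0,"az":0}]' | grep -E "eef|contact"
python3 chk.py
```

```text
eef_pos: [0.4127, -0.0471, 0.1256]
contact_force: [-0.6, 0.3, 0.5]
machine tcp [-0.1    -0.0729  0.1256] tool z in machine [ 0.224 -0.024 -0.974] [ 0.935  0.295 -1.167  2.339  0.739  0.625 -1.131]
to green in tool [[0.0006 0.0029 0.0086]] [-0.6  0.3  0.5]
eef_pos: [0.4153, -0.0482, 0.1225]
contact_force: [-0.7, 0.5, 1.0]
machine tcp [-0.0972 -0.0731  0.1225] tool z in machine [ 0.225 -0.023 -0.974] [ 0.924  0.307 -1.156  2.338  0.76   0.623 -1.149]
to green in tool [[0.0007 0.0009 0.0049]] [-0.7  0.5  1. ]
```

```bash
for i in 1 2 3 ; do python3 -m jog '[{"x":0,"y":0,"z":0.001,"ax":0,"ay":0,"az":0},{"x":0,"y":0,"z":0.002,"ax":0,"ay":0,"az":0},{"x":0,"y":0,"z":0.002,"ax":0,"ay":0,"az":0}]' | grep -E "eef|contact"; done
python3 chk.py
```

```text
eef_pos: [0.4154, -0.0484, 0.1203]
contact_force: [0.1, 0.7, 0.0]
eef_pos: [0.4162, -0.0485, 0.1185]
contact_force: [-0.2, 0.1, 2.7]
eef_pos: [0.4167, -0.0487, 0.1167]
contact_force: [1.3, -0.8, 3.8]
machine tcp [-0.0956 -0.0731  0.1167] tool z in machine [ 0.225 -0.023 -0.974] [ 0.902  0.321 -1.136  2.341  0.789  0.618 -1.176]
to green in tool [[ 0.0005  0.0007 -0.0011]] [ 1.3 -0.8  3.8]
```

```bash
for i in 1 2 ; do python3 -m jog '[{"x":0,"y":0,"z":0.0005,"ax":0,"ay":0,"az":0},{"x":0,"y":0,"z":0.001,"ax":0,"ay":0,"az":0},{"x":0,"y":0,"z":0.001,"ax":0,"ay":0,"az":0}]' | grep -E "eef|contact"; done
python3 chk.py
```

```text
eef_pos: [0.4169, -0.0487, 0.1157]
contact_force: [0.5, -0.3, 4.0]
eef_pos: [0.4173, -0.0488, 0.1152]
contact_force: [-4.7, -0.7, 17.5]
machine tcp [-0.0951 -0.073   0.1152] tool z in machine [ 0.226 -0.024 -0.974] [ 0.895  0.324 -1.13   2.341  0.798  0.617 -1.185]
to green in tool [[ 0.0004  0.0005 -0.0026]] [-4.7 -0.7 17.5]
```

```bash
python3 -m jog '[{"x":0,"y":0,"z":-0.003,"ax":0,"ay":0,"az":0},{"x":0,"y":0,"z":-0.01,"ax":0,"ay":0,"az":0},{"x":0,"y":0,"z":-0.03,"ax":0,"ay":0,"az":0},{"x":0,"y":0,"z":-0.05,"ax":0,"ay":0,"az":0},{"x":0,"y":0,"z":-0.07,"ax":0.08,"ay":0,"az":0},{"x":0,"y":0,"z":-0.09,"ax":0.15,"ay":0,"az":0},{"x":0,"y":0,"z":-0.11,"ax":0.2,"ay":0,"az":0},{"x":0,"y":0,"z":-0.11,"ax":0.2,"ay":0,"az":0}]'
python3 chk.py
python3 -c "
from h import *
w=np.zeros((375,800,3),np.uint8);w[:,:500]=cv2.resize(read_camera('wrist'),(500,375));w[:368,500:]=cv2.resize(read_camera('side')[20:290,140:360],(300,368))
cv2.imwrite('pics/w7.png',w[:,:,::-1])"
```

```text
t: 16.8
eef_pos: [0.3959, -0.0381, 0.2233]
tool_rot: [0.018, 0.819, 0.574, -0.001]
contact_force: [-0.2, 0.5, -0.5]
gripper_width: -0.001
grasp_force: 0.0
machine tcp [-0.1188 -0.0701  0.2233] tool z in machine [ 0.028 -0.021 -0.999] [ 1.2    0.183 -1.354  2.135  0.258  0.967 -0.645]
to green in tool [[0.     0.0206 0.1061]] [-0.2  0.5 -0.5]
```

View pics/w7.png

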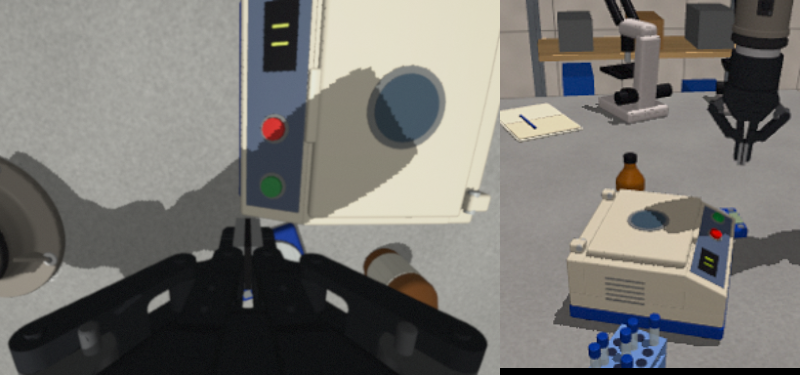

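The wrist view shows the lid shut and both buttons out: green at (271,186), red at (273,128). The side view shows the machine, rack and bottle where they were, and the arm clear.

```bash
python3 -c "
from station import *
print(hand_in())"
```

```text
the job is handed in; nothing more can be done
None
```

The job is handed in at about 17 s: the lid was pushed over, sank without slamming and was pressed shut past its catch, then the green button was pressed to its stop (about 18 N) and released, with the red button and the other objects untouched.

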